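Load a vial carrier through the sprung flap of an analyser's rack loader

ROBOT

A 6-joint arm with a two-finger parallel gripper is mounted at the origin on the work surface. World frame = base frame: x ahead of the robot, y to its left, z up, the work surface at z = 0. Lengths are in m, angles in rad, forces in N, time in s.
With the tool pointing down it reaches from about 0.325 to 0.9 m from the base axis. Payload 6.1 kg.
Tool frame: the origin (TCP) lies at the very end of the fingers, on their centre line; the grasp point (between the pads) lies 19 mm behind it; z points along the fingers, x is the direction in which the jaws open and shut, and the axes are right-handed (so a half turn about z gives the same grasp; the last joint's range is limited). The gripper opens to 87 mm and grips with 3 to 60 N. Pads are 19 mm wide; open, the fingers measure 117 mm over their backs; the gripper's body (75 mm by 190 mm) begins 51 mm behind the grasp point.
Start: joints at [-1.351, 0.22, 1.526, -0, 1.395, -0.126], TCP at [0.212, -0.588, 0.223] pointing down, gripper open.
Joint ranges: [-2.98, 2.98], [-0.91, 2.08], [0.09, 2.57], [-1.24, 4.39], [0.2, 2.65], [-2.68, 2.68]. Speed limits (rad/s): [2.57, 2.57, 3.01, 3.14, 3.14, 3.14].

INTERFACE

Orientations are given as a rotation vector (axis times angle).
In Python, from station import bot, get_image gives the robot as it stands. The module is installed in compiled form; this text tells all that it offers.
- The arm moves only by the tool step_arm, never from a script. Its argument "deltas" is a list of rows, each a list of 7 numbers: the shift along the tool's x, y, z in m, then the turn, a rotation vector about the tool's x, y, z in rad, then the closure, from 0 (fully open) to 1 (shut). A call has 1 to 10 rows; each row is the pose to reach, as a shift and turn from the pose commanded when the call began, along the tool's axes at that moment; what a row does not reach only later rows make up. A row lasts 1/10 s, in which the tool goes at most 50 mm and 8.59 degrees, less where a joint would pass 70% of its speed; a pose out of reach is approached as far as the arm can. A call with a gripper value outside its range is refused whole. The fingers move at their own pace and stop on an object; "squeeze" is the grip in N (left out, the last holds). Time passes only in rows, so rows that repeat a pose let the fingers close. It gives the time, the measured TCP pose, the force and the opening at its end, in the units of the state.
- bot.read_state(): the state, without advancing time (a new reading comes with each control period).
- get_image(name): name is "side" or "top"; returns a dict with "img" (420x560x3 uint8, red, green, blue), "mtx" (3x3 intrinsics, pixels), "world_from_camera" (4x4, takes a point from camera to world coordinates). Camera axes: x right, y down, z forward; pixel columns grow to the right and rows downward; lengths in m; the calibration is good to about 2 mm. A picture is of the moment at which its call begins. There is no depth.
- bot.hand_in(): hands the job in, once; it reports no verdict.
The state is a dict: "clock": time; "joints": joint angles; "qd": joint speeds; "joint_efforts": joint torques, N m; "position": TCP position; "tcp_rot": TCP orientation; "contact_force": force on the tool from outside, world axes, zero at the start; "wrist_torque": the same for the moment, N m; "finger_gap": opening from 0.0 (shut) to 1.0 (fully open).
Only numpy, scipy, OpenCV 4.12 (cv2) and the standard library are available. Lean on these libraries where they do the work, as an engineer would, in place of code of your own. Each camera call takes 0.05 s, during which the arm holds its last target. There are 200 camera calls.

TASK

Pick up the grey vial carrier by its steel handle and set it, rounded nose first, on the floor of the loader's open lane in front of the shut flap. Slide it along the lane so that it pushes the sprung flap open, and keep pushing gently (about 15 N is plenty, never 25 N) until the seat plate under the white hood has yielded and the carrier is fully home against the firm end; do not lift it over the flap. Let go so that the flap swings shut behind it, keep the carrier upright and leave the bottle, beaker and weight alone.

Things in the scene. Friction and masses are not known exactly. Their poses are not given: they have to be found in the camera images.
- carrier: Loose grey plastic vial carrier, about 300 g: block 90 long (its x) x 38 wide (y) x 36 high; front end (+x) a half-round nose of radius 19, rear end square. Origin at the centre of the underside, z up. A steel handle fin stands behind the middle; four amber vials with white caps stand in front of it, tops 52 above the underside
- carrier_handle (a point): Grip point in the carrier's upright steel fin, 18 behind the carrier's origin and 85 above its underside. Fin: x = -36 to -4, 12 thick (y), 36 to 102 above the underside; across its front a push plate, x = -4 to 0, 28 wide, same height. Pinch the fin across y here, finger tips at least 64 above the underside to clear the posts (58 above the lane floor)
- carrier_nose (a point): The foremost point of the carrier's rounded nose, 45 in front of the carrier's origin and 18 above its underside
- dock: The fixed rack loader: a steel lane, open above, along its own +x into a white hooded housing. Origin on the bench under the centre of the shut flap; z up. Slick lane floor 8 above the bench, x = -155 to 200. Low side rails, tops 20 above the bench: inner faces y = +-26 from x = -155 to -36, a funnel to x = -10, then +-21. White electronics case at x = 235 to 335, 115 high
- lane_load (a point): Point on the lane floor, on its middle line, 85 before the flap: set the carrier's origin here, nose towards the flap. Axes as the dock
- gate (a point): Middle of the gate at the dock's x = 0, 66 above the bench, level with the tops of the two steel gate posts (inner faces at y = +34 and -27, 16 long in x). Axes as the dock
- hood_mouth (a point): Front edge of the white hood over the end of the lane, at dock x = 148 on the middle line, 74 above the bench (its underside; its top is at 94). Beneath it the unseen seat plate waits, front face somewhere between dock x = 148 and 172, different each time: find it by feel. A carrier that is fully home has its nose between dock x = 156 and 180
- flap (a joint): Angle of the sprung steel flap across the lane at the dock's x = 0, rad: 0 shut, up to 1.5 open. Plate 52 long, 4 thick, 24 to 62 above the bench, upright hinge at dock y = +29; swings only inwards (dock +x). Its spring shuts it and resists the pushed carrier with up to about 8 N. It can shut once the carrier's rear end is 52 past the dock's origin
- seat (a joint): Travel of the seat plate under the hood, m: 0 untouched, 0.008 at its firm end. The carrier's nose slides it along dock +x against steady friction of about 4 N; it stays where it is left. Beyond 0.008 it is rigid and the force rises steeply
- bottle: Loose amber bottle, 64 across, 140 high, origin at the centre of its underside. Leave alone
- beaker: Loose clear beaker, 70 across, 80 high, origin at the centre of its underside. Leave alone
- weight: Loose steel balance weight, 40 across, 60 high, origin at the centre of its underside. Leave alone

How it is judged:
By the outcome, as a careful person would: the job done as asked, in the order asked, and still so for the second after the job is handed in, with the robot touching nothing.
It also fails if it takes over 70 s, if anything falls off the work surface, if the arm or the gripper's body presses on something with over 40 N, if the wrist force passes 120 N, or if a joint passes its speed limit or range.

## Working session

There is one attempt and no reset: what is moved stays moved. The work goes in short steps, Python scripts to look and compute and a tool call to move; the robot and the scene stay as the last step left them, time stands still between calls to the robot, and variables do not carry over. Pictures are saved under pics/ and viewed, on a budget of 10 in all, crops included, one or two more only if the job needs it, and the job is handed in when it is done.

Besides the shell and the picture viewer there is one more tool, called after ">>>" by a JSON object that holds its "op" and its "data". step_arm: Moves the arm, as the interface text tells. Its arguments: {"type":"object","properties":{"deltas":{"type":"array","items":{"type":"array","items":{"type":"number"}}},"squeeze":{"type":"number"}},"required":["deltas"]}

```bash
mkdir -p pics; cat > h.py <<'E'
import numpy as np, cv2
from station import bot, get_image
from scipy.spatial.transform import Rotation as R
def snap(n,f):
    d=get_image(n); cv2.imwrite(f'pics/{f}.png',d['img'][:,:,::-1]); np.savez(f'pics/{f}.npz',**d); return d
def load(f): return dict(np.load(f'pics/{f}.npz'))
def onz(d,u,v,z):
    T=d['world_from_camera'];r=T[:3,:3]@np.linalg.inv(d['mtx'])@[u,v,1];o=T[:3,3]
    return o+r*(z-o[2])/r[2]
def proj(d,p):
    T=d['world_from_camera'];c=T[:3,:3].T@(np.asarray(p)-T[:3,3]);q=d['mtx']@c;return q[:2]/q[2]
E
python3 - <<'E'
from h import *
for n in('top','side'):
    d=snap(n,n+'0');print(n,d['world_from_camera'].round(3).tolist(),d['mtx'].tolist())
s=bot.read_state();print(s)
E
```

```text
top [[-0.008, -0.981, 0.194, 0.461], [-1.0, 0.007, -0.004, 0.006], [0.002, -0.194, -0.981, 0.881], [0.0, 0.0, 0.0, 1.0]] [[387.21733720630914, 0.0, 281.4275004665902], [0.0, 387.21733720630914, 213.16171507632373], [0.0, 0.0, 1.0]]
side [[-0.992, -0.092, 0.09, 0.514], [-0.129, 0.678, -0.724, 0.588], [0.005, -0.73, -0.684, 0.643], [0.0, 0.0, 0.0, 1.0]] [[408.5982519261283, 0.0, 282.42423090455895], [0.0, 408.5982519261283, 213.53808914883166], [0.0, 0.0, 1.0]]
{'clock': 0.1, 'joints': array([-1.35108420e+00,  2.21162241e-01,  1.52750132e+00,  3.02327632e-06,
        1.39469034e+00, -1.26085680e-01]), 'qd': array([ 1.97025593e-05, -8.51127059e-04, -2.83729999e-03,  2.82326172e-05,
       -4.58713877e-04, -6.50231747e-04]), 'joint_efforts': array([ 7.88891903e-04, -4.95949745e+01, -3.88515508e+01,  7.00419839e-02,
        5.16459835e-02, -3.69496024e-05]), 'position': array([ 0.21172512, -0.58745149,  0.22153492]), 'tcp_rot': array([-2.56952118e+00,  1.80546350e+00,  2.04173052e-03]), 'contact_force': array([-1.04961753,  0.4142534 ,  0.17354649]), 'wrist_torque': array([-0.02511763,  0.01638437, -0.01537115]), 'finger_gap': 1.001436885849272}
```

View pics/top0.png

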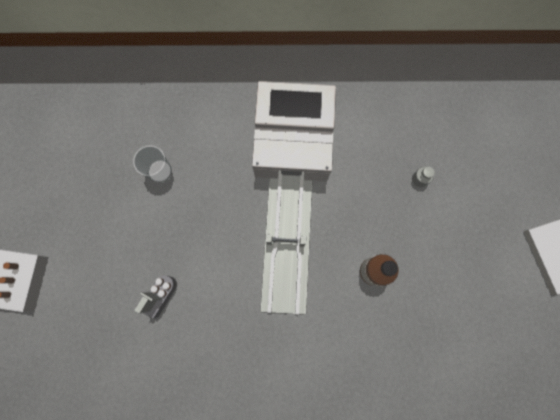

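View pics/side0.png

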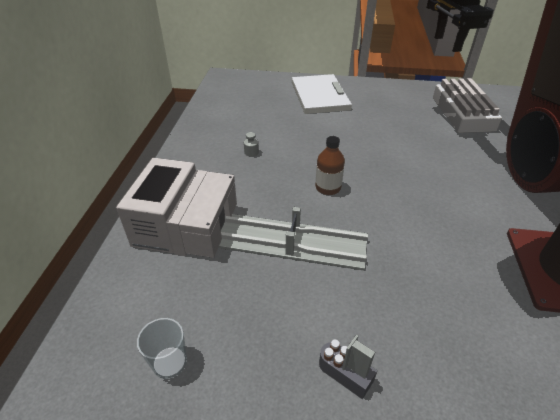

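Top view: the carrier is at about (155,297) with its nose up-right. The lane runs from (285,313) to the hood at (292,170), with the flap near (286,240). Next I'll enlarge both areas.

```bash
python3 - <<'E'
from h import *
t=load('top0')['img'][:,:,::-1];s=load('side0')['img'][:,:,::-1]
rs=lambda a,w,h:cv2.resize(a,(w,h),interpolation=cv2.INTER_CUBIC)
a=rs(t[265:325,125:185],360,360)      # x6
b=rs(s[325:400,310:385],240*1,240)    # x3.2
c=rs(t[160:320,250:330],300,600)      # x3.75
im=np.zeros((600,700,3),np.uint8);im[:360,:360]=a;im[360:,:240]=b;im[:,400:]=c
cv2.imwrite('pics/c1.png',im)
d=load('top0')
for p in[(285,313),(286,240),(292,170),(155,297)]:print(p,onz(d,*p,.01).round(3))
E
```

```text
(285, 313) [ 0.411 -0.003  0.01 ]
(286, 240) [ 0.571 -0.007  0.01 ]
(292, 170) [ 0.736 -0.023  0.01 ]
(155, 297) [0.447 0.282 0.01 ]
```

View pics/c1.png

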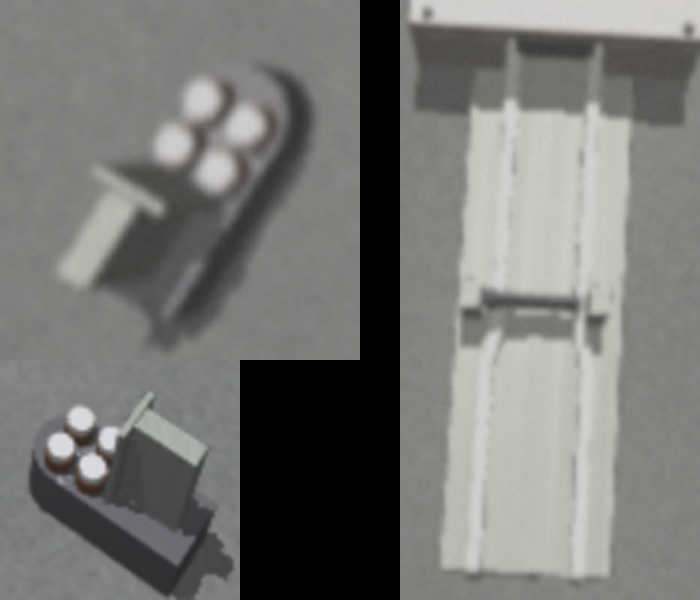

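The crop shows four caps centred at crop (211,135), the fin top running from the plate centre (129,190) to the rear (73,277), the rails, the shut flap at (485,297)-(577,303), and the lane's front edge at (441,570)-(609,577). I'll fit these.

```bash
python3 - <<'E'
from h import *
d=load('top0');im=d['img'].astype(int)
A=lambda x,y:onz(d,125+(x+.5)/6-.5,265+(y+.5)/6-.5,0)
def a(x,y,z):return onz(d,125+(x+.5)/6-.5,265+(y+.5)/6-.5,z)[:2]
def c(x,y,z):return onz(d,250+(x+.5)/3.75-.5,160+(y+.5)/3.75-.5,z)[:2]
# caps
m=((im.min(2)>150)).astype(np.uint8);sub=m[275:300,145:172]
v,u=np.nonzero(sub);print('caps',len(u),u.mean()+145,v.mean()+275)
cap=a(211,135,.052);pl=a(129,190,.102);re=a(73,277,.102)
print('cap',cap,'plate',pl,'rear',re)
caps=[a(*p,.052) for p in[(204,100),(247,125),(175,145),(217,170)]]
print('fin yaw',np.degrees(np.arctan2(*(pl-re)[::-1])),np.linalg.norm(pl-re))
for i,j in((2,0),(3,1)):q=caps[j]-caps[i];print('cap yaw',np.degrees(np.arctan2(q[1],q[0])))
q=cap-(pl+re)/2;print('fin-cap yaw',np.degrees(np.arctan2(q[1],q[0])))
# rails
def rails(v0,v1):
    P=[]
    for v in range(v0,v1):
        g=im[v].min(1); 
        w=np.clip(g-np.median(g[278:296])-15,0,None).astype(float)
        L=np.arange(255,286);Rr=np.arange(288,312)
        if w[L].sum()>20 and w[Rr].sum()>20:
            l=(w[L]*L).sum()/w[L].sum();r=(w[Rr]*Rr).sum()/w[Rr].sum()
            P.append((onz(d,l,v,.02)[:2],onz(d,r,v,.02)[:2]))
    return np.array(P)
mids=[]
for r in((192,232),(255,306)):
    P=rails(*r);W=np.linalg.norm(P[:,0]-P[:,1],axis=1);print(r,len(P),'width',np.median(W),W.std())
    for k in 0,1:
        f=np.polyfit(P[:,k,0],P[:,k,1],1);print(' yaw',np.degrees(np.arctan(f[0])),'y@.57',np.polyval(f,.57))
    mids.append(P.mean(1))
M=np.vstack(mids);f=np.polyfit(M[:,0],M[:,1],1);yaw=np.arctan(f[0]);print('lane yaw',np.degrees(yaw),'y(.5)',np.polyval(f,.5),'y(.57)',np.polyval(f,.57), (M[:,1]-np.polyval(f,M[:,0])).std())
ex=np.array([np.cos(yaw),np.sin(yaw)])
for n,p,x,z in(('front',(525,573.5),-.155,.008),('flap',(531,300),0,.062),('hoodtop',(552,30),.148,.094)):
    q=c(*p,z);print(n,q,'origin est',q-x*ex)
E
```

```text
caps 151 158.19867549668874 287.6887417218543
cap [0.46814322 0.25999202] plate [0.45019947 0.2705912 ] rear [0.42267023 0.28713071]
fin yaw -30.997358092289414 0.03211564993210973
cap yaw -31.09131217321104
cap yaw -32.24629742724527
fin-cap yaw -30.755913524475623Traceback (most recent call last):
  File "<stdin>", line 28, in <module>
IndexError: too many indices for array: array is 1-dimensional, but 2 were indexed
```

```bash
python3 - <<'E'
from h import *
d=load('top0');g=d['img'].astype(int).min(2)
for v in(200,220,270,300):print(v,g[v,262:312].tolist())
E
```

```text
200 [130, 129, 129, 130, 132, 144, 169, 184, 188, 191, 191, 192, 190, 189, 188, 196, 201, 198, 182, 186, 187, 186, 190, 191, 192, 192, 195, 192, 190, 191, 189, 189, 191, 194, 192, 179, 164, 194, 205, 202, 190, 189, 190, 189, 189, 188, 189, 187, 174, 134]
220 [128, 132, 133, 129, 142, 179, 185, 191, 195, 193, 190, 190, 191, 196, 206, 205, 199, 182, 187, 188, 190, 192, 193, 194, 190, 192, 192, 189, 190, 190, 192, 192, 196, 192, 184, 179, 197, 206, 204, 200, 192, 190, 189, 189, 187, 188, 188, 174, 134, 126]
270 [138, 156, 178, 183, 184, 183, 186, 186, 198, 205, 205, 199, 187, 187, 186, 185, 184, 184, 187, 186, 185, 184, 183, 184, 183, 182, 182, 186, 186, 188, 186, 182, 182, 181, 172, 166, 194, 205, 201, 190, 185, 180, 178, 179, 181, 169, 137, 128, 128, 128]
300 [171, 179, 179, 178, 177, 179, 191, 199, 206, 190, 164, 175, 181, 181, 181, 181, 180, 179, 178, 180, 179, 180, 181, 181, 183, 181, 180, 184, 182, 181, 180, 179, 175, 175, 196, 205, 204, 196, 184, 178, 177, 175, 182, 172, 149, 133, 129, 130, 128, 130]
```

```bash
python3 - <<'E'
from h import *
d=load('top0');g=d['img'].astype(float).min(2)
def c(x,y,z):return onz(d,250+(x+.5)/3.75-.5,160+(y+.5)/3.75-.5,z)[:2]
M=[]
for r in((192,228),(258,306)):
    P=[]
    for v in range(*r):
        b=np.median(g[v,280:294]);w=np.clip(g[v]-b-5,0,None)
        L=np.arange(266,281);Q=np.arange(294,305)
        P.append([onz(d,(w[S]*S).sum()/w[S].sum(),v,.02)[:2] for S in(L,Q)])
    P=np.array(P);W=np.linalg.norm(P[:,0]-P[:,1],axis=1);print(r,'width',np.median(W),W.std())
    for k in 0,1:
        f=np.polyfit(P[:,k,0],P[:,k,1],1);print(' yaw',np.degrees(np.arctan(f[0])),'y@.57',np.polyval(f,.57))
    M.append(P.mean(1))
M=np.vstack(M);f=np.polyfit(M[:,0],M[:,1],1);yaw=np.arctan(f[0]);print('lane yaw',np.degrees(yaw),'y(.5)',np.polyval(f,.5),'y(.57)',np.polyval(f,.57),(M[:,1]-np.polyval(f,M[:,0])).std())
ex=np.array([np.cos(yaw),np.sin(yaw)])
for n,p,x,z in(('front',(525,573.5),-.155,.008),('flap',(531,300),0,.062),('hoodtop',(552,30),.148,.094)):
    q=c(*p,z);print(n,q,'origin',q-x*ex)
# grasp from current tool
s=bot.read_state();Rt=R.from_rotvec(s['tcp_rot']);print(Rt.as_matrix().round(3))
E
```

```text
(192, 228) width 0.05101559052926456 0.0010131097079186361
 yaw -4.408340205131426 y@.57 0.01702116035073517
 yaw -3.478617489861852 y@.57 -0.03520023845559014
(258, 306) width 0.060961024626316154 0.0005718178997379934
 yaw -3.792836861012884 y@.57 0.021597470114261663
 yaw -3.9016052968959194 y@.57 -0.03951294967268037
lane yaw -3.930064993297152 y(.5) -0.004288837152572795 y(.57) -0.009097861755154656 0.00027197405562967054
front [ 0.40972792 -0.23199992] origin [ 0.56436343 -0.24262343]
flap [ 0.56333671 -0.23003277] origin [ 0.56333671 -0.23003277]
hoodtop [ 0.71282443 -0.24237865] origin [ 0.56517246 -0.2322349 ]
[[ 0.339 -0.941 -0.   ]
 [-0.941 -0.339  0.002]
 [-0.002 -0.    -1.   ]]
```

```bash
cat >> h.py <<'E'
def delta(pos,yaw):
    """tool-frame shift/turn to TCP pos, tool x at world yaw (deg), tool z down"""
    s=bot.read_state();Rt=R.from_rotvec(s['tcp_rot']);y=np.radians(yaw)
    G=R.from_matrix(np.c_[[np.cos(y),np.sin(y),0],[np.sin(y),-np.cos(y),0],[0,0,-1]])
    print('t',s['clock'],'pos',s['position'].round(4),'F',s['contact_force'].round(1),'gap',round(s['finger_gap'],3))
    print('shift',Rt.inv().apply(np.array(pos)-s['position']).round(4),'turn',(Rt.inv()*G).as_rotvec().round(4))
O=np.array([.566,-.0088]);LY=-3.93
def lane(x,y=0,z=0):
    a=np.radians(LY);return np.r_[O+[x*np.cos(a)-y*np.sin(a),x*np.sin(a)+y*np.cos(a)],z]
E
python3 - <<'E'
from h import *
delta([.4375,.278,.25],58.8)
print(R.from_rotvec(bot.read_state()['tcp_rot']).as_euler('zyx',degrees=True))
E
```

```text
t 0.1 pos [ 0.2117 -0.5875  0.2215] F [-1.   0.4  0.2] gap 1.001
shift [-0.7377 -0.5058 -0.0271] turn [-2.1000e-03  7.0000e-04 -2.2513e+00]
[ 7.01872941e+01 -2.18271299e-02 -1.79901477e+02]
```

>>> {"op": "step_arm", "data": {"deltas": [[-0.037,-0.025,-0.027,0,0,-0.11,0],[-0.074,-0.05,-0.027,0,0,-0.22,0],[-0.111,-0.075,-0.027,0,0,-0.33,0],[-0.148,-0.1,-0.027,0,0,-0.44,0],[-0.185,-0.125,-0.027,0,0,-0.55,0],[-0.222,-0.15,-0.027,0,0,-0.67,0],[-0.259,-0.175,-0.027,0,0,-0.78,0],[-0.296,-0.2,-0.027,0,0,-0.9,0],[-0.333,-0.225,-0.027,0,0,-1.01,0],[-0.37,-0.25,-0.027,0,0,-1.12,0]]}}

```text
clock: 1.1
position: [0.3215, -0.1534, 0.2493]
tcp_rot: [-3.138, 0.159, -0.0]
contact_force: [1.3, 0.5, -0.5]
finger_gap: 0.997
```

```bash
python3 -c "
from h import *
delta([.4375,.278,.25],58.8);print(bot.read_state()['joints'])"
```

```text
t 1.1 pos [ 0.3215 -0.1534  0.2493] F [ 1.3  0.5 -0.5] gap 0.997
shift [ 0.0718 -0.4409 -0.0007] turn [ 1.0000e-04 -3.0000e-04 -1.1275e+00]
[-6.67897997e-01 -4.98873054e-01  2.12127912e+00  2.05856590e-04
  1.51901171e+00 -5.66691819e-01]
```

>>> {"op": "step_arm", "data": {"deltas": [[0.007,-0.044,0,0,0,-0.11,0],[0.014,-0.088,0,0,0,-0.22,0],[0.021,-0.132,0,0,0,-0.34,0],[0.029,-0.176,0,0,0,-0.45,0],[0.036,-0.22,0,0,0,-0.56,0],[0.043,-0.265,0,0,0,-0.68,0],[0.05,-0.309,0,0,0,-0.79,0],[0.057,-0.353,0,0,0,-0.9,0],[0.065,-0.397,0,0,0,-1.01,0],[0.072,-0.441,0,0,0,-1.128,0]]}}

```text
clock: 2.1
position: [0.4394, 0.2779, 0.2491]
tcp_rot: [2.735, 1.545, -0.001]
contact_force: [1.1, -0.8, 0.3]
finger_gap: 0.998
```

>>> {"op": "step_arm", "data": {"deltas": [[0,0,0,0,0,0,0],[0,0,0.03,0,0,0,0],[0,0,0.06,0,0,0,0],[0,0,0.09,0,0,0,0],[0,0,0.11,0,0,0,0],[0,0,0.11,0,0,0,0],[0,0,0.11,0,0,0,0]]}}

```text
clock: 2.8
position: [0.4393, 0.2755, 0.1397]
tcp_rot: [2.74, 1.537, -0.001]
contact_force: [-0.1, 1.0, 0.6]
finger_gap: 1.002
```

```bash
python3 -c "
from h import *
delta([.4375,.278,.068],58.8);print(bot.read_state()['joints'])
d=snap('side','s1');t=snap('top','t1')
rs=lambda a:cv2.resize(a[:,:,::-1],(400,400),interpolation=cv2.INTER_CUBIC)
cv2.imwrite('pics/c2.png',np.hstack([rs(d['img'][290:410,290:410]),rs(t['img'][235:335,105:205])]))"
```

```text
t 2.8 pos [0.4393 0.2755 0.1397] F [-0.1  1.   0.6] gap 1.002
shift [ 0.0013 -0.0028  0.0717] turn [-0.0004  0.0007 -0.0039]
[ 4.07946650e-01  4.29454580e-02  1.88371212e+00 -8.80318152e-05
  1.21569925e+00 -6.14377255e-01]
```

View pics/c2.png

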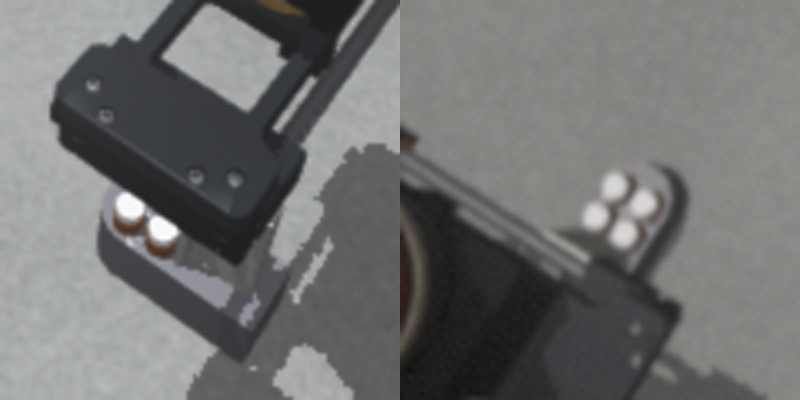

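The gripper straddles the fin, which sits behind the caps. Correct by a few mm, descend and close softly.

>>> {"op": "step_arm", "data": {"deltas": [[0.001,-0.003,0.0,0,0,-0.004,0],[0.001,-0.003,0.02,0,0,-0.004,0],[0.001,-0.003,0.04,0,0,-0.004,0],[0.001,-0.003,0.06,0,0,-0.004,0],[0.001,-0.003,0.072,0,0,-0.004,0],[0.001,-0.003,0.072,0,0,-0.004,0]]}}

```text
clock: 3.5
position: [0.4364, 0.2779, 0.0664]
tcp_rot: [-2.736, -1.543, 0.004]
contact_force: [-0.6, 0.2, 0.4]
finger_gap: 1.0
```

>>> {"op": "step_arm", "data": {"deltas": [[0,0,0,0,0,0,0.4],[0,0,0,0,0,0,0.6],[0,0,0,0,0,0,0.75],[0,0,0,0,0,0,0.8],[0,0,0,0,0,0,0.85],[0,0,0,0,0,0,0.9],[0,0,0,0,0,0,1],[0,0,0,0,0,0,1],[0,0,0,0,0,0,1]], "squeeze": 10}}

```text
clock: 4.4
position: [0.4374, 0.2783, 0.0675]
tcp_rot: [-2.736, -1.543, 0.0]
contact_force: [-0.2, -0.7, 0.1]
finger_gap: 0.266
```

>>> {"op": "step_arm", "data": {"deltas": [[0,0,0,0,0,0,1],[0,0,0,0,0,0,1],[0,0,0,0,0,0,1]], "squeeze": 40}}

```text
clock: 4.7
position: [0.4374, 0.2783, 0.0674]
tcp_rot: [-2.736, -1.543, 0.0]
contact_force: [0.5, 0.3, -0.2]
finger_gap: 0.133
```

```bash
python3 -c "
from h import *
delta([.4375,.278,.12],58.8)"
```

```text
t 4.7 pos [0.4374 0.2783 0.0674] F [ 0.5  0.3 -0.2] gap 0.133
shift [-0.0002  0.0003 -0.0526] turn [-0.0001  0.      0.0007]
```

Gap 0.133 is about 11.6 mm, so the fin is held. Lift.

>>> {"op": "step_arm", "data": {"deltas": [[0,0,-0.01,0,0,0,1],[0,0,-0.03,0,0,0,1],[0,0,-0.055,0,0,0,1],[0,0,-0.07,0,0,0,1],[0,0,-0.07,0,0,0,1],[0,0,-0.07,0,0,0,1]]}}

```text
clock: 5.3
position: [0.4372, 0.2782, 0.1373]
tcp_rot: [2.736, 1.543, 0.0]
contact_force: [-0.5, -0.1, -2.2]
finger_gap: 0.132
```

```bash
python3 -c "
from h import *
print(lane(-.103));p=lane(-.103);p[2]=.137
delta(p,90+LY);print(bot.read_state()['joints'])"
```

```text
[ 0.4632422  -0.00174062  0.        ]
t 5.3 pos [0.4372 0.2782 0.1373] F [-0.5 -0.1 -2.2] gap 0.132
shift [-0.2261  0.1671  0.0003] turn [ 0.     -0.     -0.4752]
[ 4.14401928e-01  4.43972948e-02  1.88706904e+00 -6.61003795e-06
  1.21010808e+00 -6.12600159e-01]
```

>>> {"op": "step_arm", "data": {"deltas": [[-0.01,0.007,0,0,0,-0.03,1],[-0.035,0.026,0,0,0,-0.08,1],[-0.065,0.048,0,0,0,-0.14,1],[-0.097,0.072,0,0,0,-0.2,1],[-0.13,0.096,0,0,0,-0.27,1],[-0.16,0.118,0,0,0,-0.34,1],[-0.19,0.14,0,0,0,-0.4,1],[-0.212,0.157,0,0,0,-0.45,1],[-0.223,0.165,0,0,0,-0.47,1],[-0.226,0.167,0,0,0,-0.475,1]]}}

```text
clock: 6.3
position: [0.4624, -0.0029, 0.136]
tcp_rot: [-2.297, -2.14, 0.003]
contact_force: [0.5, 0.6, -2.7]
finger_gap: 0.136
```

>>> {"op": "step_arm", "data": {"deltas": [[0,0,0,0,0,0,1],[0,0,0,0,0,0,1],[0,0,0,0,0,0,1]]}}

```text
clock: 6.6
position: [0.4631, -0.0006, 0.1372]
tcp_rot: [-2.295, -2.144, 0.0]
contact_force: [-0.6, 0.5, -2.0]
finger_gap: 0.135
```

```bash
python3 -c "
from h import *
p=lane(-.103);p[2]=.0755
delta(p,90+LY)
d=snap('side','s2');t=snap('top','t2')
rs=lambda a:cv2.resize(a[:,:,::-1],(400,500),interpolation=cv2.INTER_CUBIC)
cv2.imwrite('pics/c3.png',np.hstack([rs(d['img'][160:285,280:380]),rs(t['img'][205:330,235:335])]))"
```

```text
t 6.6 pos [ 0.4631 -0.0006  0.1372] F [-0.6  0.5 -2. ] gap 0.135
shift [-0.0012  0.0003  0.0617] turn [-0.0007 -0.0003  0.0008]
```

View pics/c3.png

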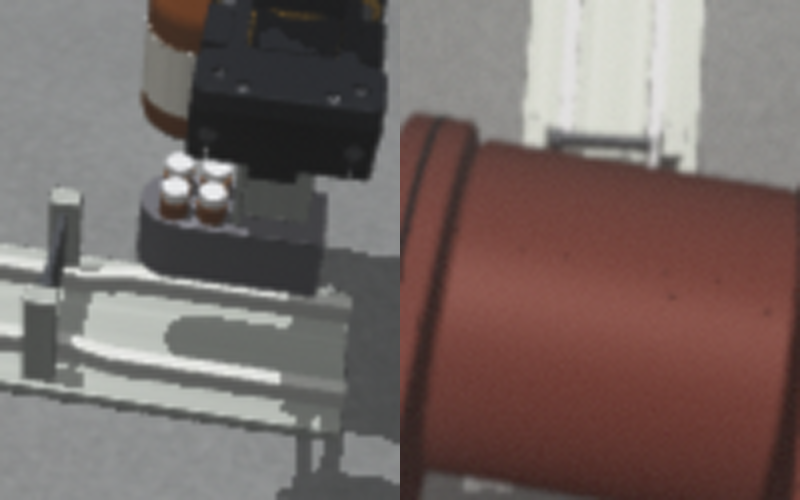

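The carrier hangs over the open lane, nose to the flap, with the caps' centroid at crop (195,177). I'll check that, the flap and the posts against the estimates in the side view.

```bash
python3 -c "
from h import *
d=load('s2');P=lambda x,y,z:((proj(d,lane(x,y,z))-[280,160])*4).round(1)
print('caps',P(-.0675,0,.052+.0695),'rear bottom +y',P(-.13,.019,.0695),'nosetip mid',P(-.040,0,.0695+.036))
print('post+y top mid',P(0,.0375,.066),'post-y top',P(0,-.0305,.066),'front+y rail end',P(-.155,.028,.02),'front-y rail end',P(-.155,-.028,.02))
"
```

```text
caps [194.2 173.9] rear bottom +y [308.5 296.1] nosetip mid [135.4 190.8]
post+y top mid [ 39.5 289.3] post-y top [ 63.4 197.8] front+y rail end [344.6 384.5] front-y rail end [349.9 305.4]
```

All agree within about a pixel. Lower until the floor is felt.

>>> {"op": "step_arm", "data": {"deltas": [[-0.001,0,0.01,0,0,0,1],[-0.001,0,0.025,0,0,0,1],[-0.001,0,0.04,0,0,0,1],[-0.001,0,0.05,0,0,0,1],[-0.001,0,0.055,0,0,0,1],[-0.001,0,0.058,0,0,0,1],[-0.001,0,0.059,0,0,0,1],[-0.001,0,0.06,0,0,0,1],[-0.001,0,0.06,0,0,0,1]]}}

```text
clock: 7.6
position: [0.4637, -0.0026, 0.0779]
tcp_rot: [2.296, 2.143, 0.001]
contact_force: [0.1, -0.3, -2.6]
finger_gap: 0.132
```

>>> {"op": "step_arm", "data": {"deltas": [[0,0,0.0005,0,0,0,1],[0,0,0.001,0,0,0,1],[0,0,0.001,0,0,0,1]]}}

```text
clock: 7.9
position: [0.4634, -0.0025, 0.0767]
tcp_rot: [2.296, 2.144, 0.0]
contact_force: [0.4, -0.7, -3.1]
finger_gap: 0.136
```

>>> {"op": "step_arm", "data": {"deltas": [[0,0,0.0005,0,0,0,1],[0,0,0.001,0,0,0,1],[0,0,0.001,0,0,0,1]]}}

```text
clock: 8.2
position: [0.4633, -0.0025, 0.0755]
tcp_rot: [-2.296, -2.144, 0.0]
contact_force: [0.1, 0.0, -4.1]
finger_gap: 0.133
```

>>> {"op": "step_arm", "data": {"deltas": [[0,0,0.0005,0,0,0,1],[0,0,0.0005,0,0,0,1],[0,0,0.0005,0,0,0,1]]}}

```text
clock: 8.5
position: [0.4636, -0.0025, 0.0754]
tcp_rot: [2.296, 2.144, 0.001]
contact_force: [-1.4, 0.5, 2.7]
finger_gap: 0.136
```

On the floor (Fz changed sign). Tool +y is lane +x; slide up to the flap.

>>> {"op": "step_arm", "data": {"deltas": [[0.0007,0.002,0,0,0,0,1],[0.0007,0.006,0,0,0,0,1],[0.0007,0.011,0,0,0,0,1],[0.0007,0.016,0,0,0,0,1],[0.0007,0.021,0,0,0,0,1],[0.0007,0.026,0,0,0,0,1],[0.0007,0.03,0,0,0,0,1],[0.0007,0.033,0,0,0,0,1],[0.0007,0.035,0,0,0,0,1],[0.0007,0.035,0,0,0,0,1]]}}

```text
clock: 9.5
position: [0.4994, -0.0044, 0.0754]
tcp_rot: [2.296, 2.143, 0.001]
contact_force: [-0.2, 0.3, 4.3]
finger_gap: 0.133
```

>>> {"op": "step_arm", "data": {"deltas": [[0,0.002,0,0,0,0,1],[0,0.004,0,0,0,0,1],[0,0.006,0,0,0,0,1],[0,0.008,0,0,0,0,1],[0,0.01,0,0,0,0,1],[0,0.012,0,0,0,0,1],[0,0.014,0,0,0,0,1],[0,0.016,0,0,0,0,1]]}}

```text
clock: 10.3
position: [0.514, -0.0053, 0.0754]
tcp_rot: [-2.296, -2.143, 0.002]
contact_force: [-7.0, 0.5, 10.4]
finger_gap: 0.135
```

```bash
cat >> h.py <<'E'
def st():
    s=bot.read_state();a=np.radians(LY);c=np.array([[np.cos(a),np.sin(a)],[-np.sin(a),np.cos(a)]])
    Rt=R.from_rotvec(s['tcp_rot']).as_matrix()
    print('t',s['clock'],'lane xy mm',(c@(s['position'][:2]-O)*1e3).round(1),'nose x',((c@(s['position'][:2]-O))[0]*1e3+63).round(1),'z',s['position'][2].round(4),'F lane',(c@s['contact_force'][:2]).round(1),s['contact_force'][2].round(1),'M',s['wrist_torque'].round(2),'yaw err',(np.degrees(np.arctan2(Rt[1,0],Rt[0,0]))-90-LY).round(2))
E
python3 -c "
from h import *
st()"
```

```text
t 10.3 lane xy mm [-52.1  -0.1] nose x 10.9 z 0.0754 F lane [-7.  0.] 10.4 M [0.04 0.9  0.01] yaw err -0.0
```

>>> {"op": "step_arm", "data": {"deltas": [[0,0.003,-0.0003,0,0,0,1],[0,0.006,-0.0003,0,0,0,1],[0,0.009,-0.0003,0,0,0,1],[0,0.012,-0.0003,0,0,0,1],[0,0.015,-0.0003,0,0,0,1],[0,0.018,-0.0003,0,0,0,1],[0,0.021,-0.0003,0,0,0,1],[0,0.024,-0.0003,0,0,0,1]]}}

```text
clock: 11.1
position: [0.5378, -0.0076, 0.0754]
tcp_rot: [-2.296, -2.143, 0.003]
contact_force: [-5.4, -2.2, 8.8]
finger_gap: 0.134
```

```bash
python3 -c "
from h import *
st()"
```

```text
t 11.1 lane xy mm [-28.2  -0.7] nose x 34.8 z 0.0754 F lane [-5.2 -2.6] 8.8 M [-0.34  0.82 -0.11] yaw err -0.01
```

>>> {"op": "step_arm", "data": {"deltas": [[0,0.003,-0.0003,0,0,0,1],[0,0.006,-0.0003,0,0,0,1],[0,0.009,-0.0003,0,0,0,1],[0,0.012,-0.0003,0,0,0,1],[0,0.015,-0.0003,0,0,0,1],[0,0.018,-0.0003,0,0,0,1],[0,0.021,-0.0003,0,0,0,1],[0,0.024,-0.0003,0,0,0,1],[0,0.027,-0.0003,0,0,0,1],[0,0.03,-0.0003,0,0,0,1]]}}

```text
clock: 12.1
position: [0.5683, -0.009, 0.0754]
tcp_rot: [-2.296, -2.144, 0.0]
contact_force: [-3.2, -2.2, 2.4]
finger_gap: 0.137
```

```bash
python3 -c "
from h import *
st()"
```

```text
t 12.1 lane xy mm [ 2.3 -0.1] nose x 65.3 z 0.0754 F lane [-3.  -2.4] 2.4 M [-0.21  0.34 -0.04] yaw err -0.01
```

>>> {"op": "step_arm", "data": {"deltas": [[0,0.003,0,0,0,0,1],[0,0.006,0,0,0,0,1],[0,0.009,0,0,0,0,1],[0,0.012,0,0,0,0,1],[0,0.015,0,0,0,0,1],[0,0.018,0,0,0,0,1],[0,0.021,0,0,0,0,1],[0,0.024,0,0,0,0,1],[0,0.027,0,0,0,0,1],[0,0.03,0,0,0,0,1]]}}

```text
clock: 13.1
position: [0.5982, -0.0111, 0.0755]
tcp_rot: [-2.296, -2.144, 0.0]
contact_force: [-1.5, -1.8, -0.6]
finger_gap: 0.132
```

```bash
python3 -c "
from h import *
st()"
```

```text
t 13.1 lane xy mm [32.3 -0.1] nose x 95.3 z 0.0755 F lane [-1.4 -1.9] -0.6 M [-0.29  0.06  0.02] yaw err -0.01
```

>>> {"op": "step_arm", "data": {"deltas": [[0,0.005,0,0,0,0,1],[0,0.01,0,0,0,0,1],[0,0.015,0,0,0,0,1],[0,0.02,0,0,0,0,1],[0,0.025,0,0,0,0,1],[0,0.03,0,0,0,0,1],[0,0.034,0,0,0,0,1],[0,0.038,0,0,0,0,1],[0,0.041,0,0,0,0,1],[0,0.043,0,0,0,0,1]]}}

```text
clock: 14.1
position: [0.6412, -0.0141, 0.0756]
tcp_rot: [-2.296, -2.144, 0.0]
contact_force: [-1.3, -2.0, -1.9]
finger_gap: 0.133
```

```bash
python3 -c "
from h import *
st()"
```

```text
t 14.1 lane xy mm [75.3 -0.1] nose x 138.3 z 0.0756 F lane [-1.1 -2.1] -1.9 M [-0.27  0.04  0.05] yaw err -0.01
```

>>> {"op": "step_arm", "data": {"deltas": [[0,0.001,0,0,0,0,1],[0,0.002,0,0,0,0,1],[0,0.003,0,0,0,0,1],[0,0.004,0,0,0,0,1]]}}

```text
clock: 14.5
position: [0.6449, -0.0144, 0.0756]
tcp_rot: [-2.296, -2.144, 0.0]
contact_force: [-0.7, -1.5, -2.7]
finger_gap: 0.135
```

```bash
python3 -c "
from h import *
st()"
```

```text
t 14.5 lane xy mm [79.1 -0.1] nose x 142.1 z 0.0756 F lane [-0.6 -1.6] -2.7 M [-0.31  0.09  0.03] yaw err -0.01
```

>>> {"op": "step_arm", "data": {"deltas": [[0,0.001,0,0,0,0,1],[0,0.002,0,0,0,0,1],[0,0.003,0,0,0,0,1],[0,0.004,0,0,0,0,1]]}}

```text
clock: 14.9
position: [0.6491, -0.0144, 0.0756]
tcp_rot: [-2.296, -2.144, -0.0]
contact_force: [-0.1, 0.8, -2.9]
finger_gap: 0.134
```

```bash
python3 -c "
from h import *
st()"
```

```text
t 14.9 lane xy mm [83.3  0.2] nose x 146.3 z 0.0756 F lane [-0.1  0.8] -2.9 M [ 0.14 -0.1  -0.04] yaw err -0.01
```

>>> {"op": "step_arm", "data": {"deltas": [[0,0.001,0.0003,0,0,0,1],[0,0.002,0.0003,0,0,0,1],[0,0.003,0.0003,0,0,0,1],[0,0.004,0.0003,0,0,0,1]]}}

```text
clock: 15.3
position: [0.6531, -0.0149, 0.0755]
tcp_rot: [2.296, 2.144, 0.0]
contact_force: [-0.5, -0.3, -0.9]
finger_gap: 0.129
```

```bash
python3 -c "
from h import *
st()"
```

```text
t 15.3 lane xy mm [87.3 -0.1] nose x 150.3 z 0.0755 F lane [-0.5 -0.4] -0.9 M [ 0.08 -0.03 -0.  ] yaw err -0.01
```

>>> {"op": "step_arm", "data": {"deltas": [[0,0.001,0,0,0,0,1],[0,0.002,0,0,0,0,1],[0,0.003,0,0,0,0,1]]}}

```text
clock: 15.6
position: [0.6561, -0.0151, 0.0755]
tcp_rot: [2.296, 2.144, 0.0]
contact_force: [-1.1, 0.2, 0.9]
finger_gap: 0.134
```

```bash
python3 -c "
from h import *
st()"
```

```text
t 15.6 lane xy mm [90.3 -0.1] nose x 153.3 z 0.0755 F lane [-1.1  0.1] 0.9 M [ 0.11  0.03 -0.03] yaw err -0.01
```

>>> {"op": "step_arm", "data": {"deltas": [[0,0.001,0,0,0,0,1],[0,0.002,0,0,0,0,1],[0,0.003,0,0,0,0,1]]}}

```text
clock: 15.9
position: [0.6591, -0.0153, 0.0755]
tcp_rot: [2.296, 2.144, 0.0]
contact_force: [-1.0, -0.1, -0.4]
finger_gap: 0.135
```

```bash
python3 -c "
from h import *
st()"
```

```text
t 15.9 lane xy mm [93.3 -0.1] nose x 156.3 z 0.0755 F lane [-1.  -0.2] -0.4 M [0.04 0.03 0.02] yaw err -0.01
```

>>> {"op": "step_arm", "data": {"deltas": [[0,0.001,0,0,0,0,1],[0,0.002,0,0,0,0,1]]}}

```text
clock: 16.1
position: [0.661, -0.0155, 0.0755]
tcp_rot: [2.296, 2.144, 0.0]
contact_force: [-1.6, 0.9, 0.8]
finger_gap: 0.138
```

>>> {"op": "step_arm", "data": {"deltas": [[0,0.001,0,0,0,0,1],[0,0.002,0,0,0,0,1]]}}

```text
clock: 16.3
position: [0.6622, -0.0155, 0.0756]
tcp_rot: [-2.295, -2.143, 0.002]
contact_force: [-6.2, 0.1, 4.2]
finger_gap: 0.136
```

>>> {"op": "step_arm", "data": {"deltas": [[0,0.001,0,0,0,0,1],[0,0.002,0,0,0,0,1]]}}

```text
clock: 16.5
position: [0.664, -0.0156, 0.0756]
tcp_rot: [-2.295, -2.143, 0.002]
contact_force: [-6.0, 0.8, 5.5]
finger_gap: 0.137
```

```bash
python3 -c "
from h import *
st()"
```

```text
t 16.5 lane xy mm [98.3 -0.1] nose x 161.3 z 0.0756 F lane [-6.1  0.3] 5.5 M [0.08 0.94 0.02] yaw err -0.0
```

Seat felt at a nose x of about 159, sliding at about 6 N. The firm end should be near 167.

>>> {"op": "step_arm", "data": {"deltas": [[0,0.001,0,0,0,0,1],[0,0.002,0,0,0,0,1]]}}

```text
clock: 16.7
position: [0.666, -0.0158, 0.0756]
tcp_rot: [-2.295, -2.143, 0.002]
contact_force: [-6.4, 0.0, 5.2]
finger_gap: 0.133
```

>>> {"op": "step_arm", "data": {"deltas": [[0,0.001,0,0,0,0,1],[0,0.002,0,0,0,0,1]]}}

```text
clock: 16.9
position: [0.668, -0.0159, 0.0756]
tcp_rot: [-2.295, -2.143, 0.002]
contact_force: [-6.1, 1.0, 5.1]
finger_gap: 0.134
```

>>> {"op": "step_arm", "data": {"deltas": [[0,0.0005,0,0,0,0,1],[0,0.001,0,0,0,0,1],[0,0.001,0,0,0,0,1]]}}

```text
clock: 17.2
position: [0.6691, -0.016, 0.0756]
tcp_rot: [-2.295, -2.143, 0.002]
contact_force: [-6.0, 0.5, 5.7]
finger_gap: 0.134
```

```bash
python3 -c "
from h import *
st()"
```

```text
t 17.2 lane xy mm [ 1.033e+02 -1.000e-01] nose x 166.3 z 0.0756 F lane [-6.   0.1] 5.7 M [ 0.1   0.82 -0.03] yaw err -0.01
```

>>> {"op": "step_arm", "data": {"deltas": [[0,0.0005,0,0,0,0,1],[0,0.0005,0,0,0,0,1]]}}

```text
clock: 17.4
position: [0.6696, -0.016, 0.0756]
tcp_rot: [-2.295, -2.143, 0.002]
contact_force: [-4.4, -0.2, 5.8]
finger_gap: 0.137
```

>>> {"op": "step_arm", "data": {"deltas": [[0,0.0005,0,0,0,0,1],[0,0.0005,0,0,0,0,1]]}}

```text
clock: 17.6
position: [0.6698, -0.0161, 0.0756]
tcp_rot: [-2.295, -2.143, 0.003]
contact_force: [-6.9, 0.1, 5.1]
finger_gap: 0.133
```

>>> {"op": "step_arm", "data": {"deltas": [[0,0.0004,0,0,0,0,1],[0,0.0004,0,0,0,0,1]]}}

```text
clock: 17.8
position: [0.6699, -0.0161, 0.0756]
tcp_rot: [-2.295, -2.142, 0.004]
contact_force: [-7.5, 0.9, 5.9]
finger_gap: 0.136
```

>>> {"op": "step_arm", "data": {"deltas": [[0,0.0004,0,0,0,0,1],[0,0.0004,0,0,0,0,1]]}}

```text
clock: 18.0
position: [0.67, -0.0161, 0.0757]
tcp_rot: [-2.294, -2.142, 0.004]
contact_force: [-9.3, 0.4, 8.6]
finger_gap: 0.134
```

>>> {"op": "step_arm", "data": {"deltas": [[0,0.0004,0,0,0,0,1],[0,0.0004,0,0,0,0,1]]}}

```text
clock: 18.2
position: [0.6701, -0.0161, 0.0757]
tcp_rot: [-2.294, -2.142, 0.005]
contact_force: [-10.8, 0.8, 9.2]
finger_gap: 0.133
```

```bash
python3 -c "
from h import *
st()"
```

```text
t 18.2 lane xy mm [ 1.043e+02 -1.000e-01] nose x 167.3 z 0.0757 F lane [-10.9   0.1] 9.2 M [0.08 1.75 0.02] yaw err 0.0
```

>>> {"op": "step_arm", "data": {"deltas": [[0,0.0004,0,0,0,0,1],[0,0.0004,0,0,0,0,1]]}}

```text
clock: 18.4
position: [0.6702, -0.0161, 0.0758]
tcp_rot: [-2.293, -2.141, 0.006]
contact_force: [-11.6, 0.4, 10.6]
finger_gap: 0.136
```

>>> {"op": "step_arm", "data": {"deltas": [[0,0.0004,0,0,0,0,1],[0,0.0004,0,0,0,0,1]]}}

```text
clock: 18.6
position: [0.6703, -0.0161, 0.0758]
tcp_rot: [-2.293, -2.141, 0.007]
contact_force: [-13.6, 0.7, 11.4]
finger_gap: 0.134
```

>>> {"op": "step_arm", "data": {"deltas": [[0,0.0003,0,0,0,0,1],[0,0.0003,0,0,0,0,1],[0,0.0003,0,0,0,0,1]]}}

```text
clock: 18.9
position: [0.6703, -0.0161, 0.0759]
tcp_rot: [-2.293, -2.141, 0.007]
contact_force: [-14.4, 0.3, 12.5]
finger_gap: 0.137
```

```bash
python3 -c "
from h import *
st()"
```

```text
t 18.9 lane xy mm [ 1.046e+02 -1.000e-01] nose x 167.6 z 0.0759 F lane [-14.4  -0.7] 12.5 M [ 0.14  2.43 -0.  ] yaw err 0.01
```

Firm end confirmed: about 14 N with almost no further motion. Relax most of the push, then release gently.

>>> {"op": "step_arm", "data": {"deltas": [[0,-0.0005,0,0,0,0,1],[0,-0.001,0,0,0,0,1],[0,-0.0015,0,0,0,0,1],[0,-0.0015,0,0,0,0,1]]}}

```text
clock: 19.3
position: [0.6701, -0.0161, 0.0757]
tcp_rot: [-2.294, -2.142, 0.004]
contact_force: [-9.3, 0.4, 8.1]
finger_gap: 0.13
```

```bash
python3 -c "
from h import *
st()"
```

```text
t 19.3 lane xy mm [ 1.043e+02 -1.000e-01] nose x 167.3 z 0.0757 F lane [-9.3 -0.2] 8.1 M [ 0.11  1.45 -0.03] yaw err -0.0
```

>>> {"op": "step_arm", "data": {"deltas": [[0,-0.0005,0,0,0,0,1],[0,-0.001,0,0,0,0,1],[0,-0.001,0,0,0,0,1]]}}

```text
clock: 19.6
position: [0.6698, -0.0161, 0.0756]
tcp_rot: [-2.295, -2.143, 0.002]
contact_force: [-6.2, 0.4, 5.6]
finger_gap: 0.138
```

>>> {"op": "step_arm", "data": {"deltas": [[0,0,0,0,0,0,0.8],[0,0,0,0,0,0,0.7],[0,0,0,0,0,0,0.5],[0,0,0,0,0,0,0.3],[0,0,0,0,0,0,0.3],[0,0,0,0,0,0,0.3]]}}

```text
clock: 20.2
position: [0.6708, -0.0161, 0.0754]
tcp_rot: [2.296, 2.144, 0.0]
contact_force: [-0.1, -0.1, -0.1]
finger_gap: 0.569
```

```bash
python3 -c "
from h import *
st()"
```

```text
t 20.2 lane xy mm [ 1.051e+02 -1.000e-01] nose x 168.1 z 0.0754 F lane [-0.1 -0.1] -0.1 M [ 0.12 -0.12  0.  ] yaw err -0.01
```

>>> {"op": "step_arm", "data": {"deltas": [[0,0,-0.01,0,0,0,0.3],[0,0,-0.03,0,0,0,0.3],[0,0,-0.06,0,0,0,0.3],[0,0,-0.1,0,0,0,0.3],[0,0,-0.14,0,0,0,0.3],[0,0,-0.17,0,0,0,0.3],[0,-0.03,-0.18,0,0,0,0.3],[0,-0.06,-0.18,0,0,0,0.3],[0,-0.1,-0.18,0,0,0,0.3],[0,-0.14,-0.18,0,0,0,0.3]]}}

```text
clock: 21.2
position: [0.5299, -0.0064, 0.2562]
tcp_rot: [2.296, 2.143, 0.001]
contact_force: [-0.6, 0.9, 1.0]
finger_gap: 0.7
```

>>> {"op": "step_arm", "data": {"deltas": [[-0.03,-0.03,0,0,0,0,0],[-0.07,-0.06,0,0,0,0,0],[-0.11,-0.08,0,0,0,0,0],[-0.15,-0.1,0,0,0,0,0],[-0.19,-0.1,0,0,0,0,0],[-0.23,-0.1,0,0,0,0,0],[-0.26,-0.1,0,0,0,0,0],[-0.28,-0.1,0,0,0,0,0],[-0.28,-0.1,0,0,0,0,0]]}}

```text
clock: 22.1
position: [0.4115, -0.2813, 0.2561]
tcp_rot: [2.299, 2.139, -0.001]
contact_force: [-0.1, 0.2, 0.1]
finger_gap: 0.999
```

```bash
python3 -c "
from h import *
d=snap('side','s3');t=snap('top','t3')
rs=lambda a:cv2.resize(a[:,:,::-1],(400,450),interpolation=cv2.INTER_CUBIC)
cv2.imwrite('pics/c4.png',np.hstack([rs(d['img'][160:272,210:310]),rs(t['img'][145:257,240:340])]))
cv2.imwrite('pics/t3s.png',t['img'][:,:,::-1])
P=lambda d,x,y,z,o,s:((proj(d,lane(x,y,z))-o)*s).round(1)
for f,o in((d,[210,160]),(t,[240,145])):
  for n,q in(('flap shut ends',(0,.029,.062)),('',(0,-.023,.062)),('plate top front',(.1223,0,.110)),('fin top rear',(.0863,0,.110)),('rear top edge',(.0773,0,.044))):print(n,P(f,*q,o,4))
"
```

```text
flap shut ends [322.5 282.9]
 [340.7 213. ]
plate top front [ 94.7 140.1]
fin top rear [164.4 149.6]
rear top edge [187.  247.1]
flap shut ends [134.6 373.5]
 [232.3 379.4]
plate top front [204.3 130. ]
fin top rear [200.4 197.6]
rear top edge [196.6 242.2]
```

View pics/c4.png

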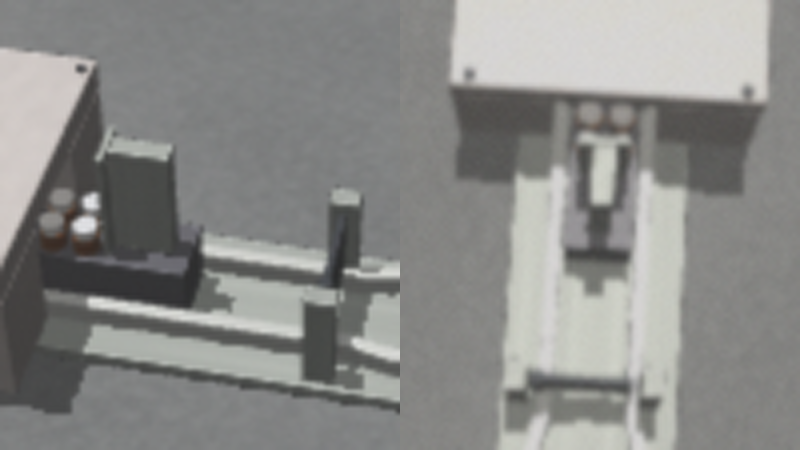

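View pics/t3.png

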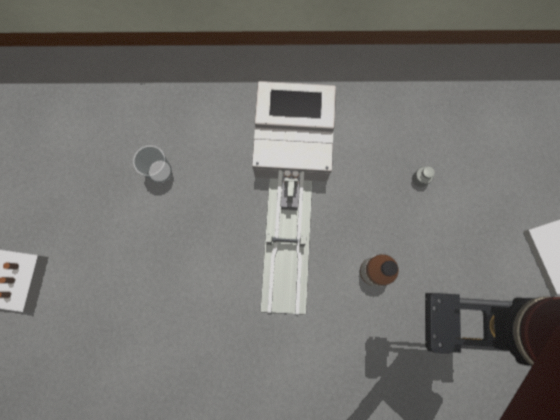

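The final views show the carrier upright under the hood's front edge and the flap shut across the lane. Beaker, weight and bottle are at their original pixels, and the arm is clear. The carrier shows about 2 px behind my model, the same offset as when it was held, so it did not slip back on release.

```bash
python3 -c "
from h import *
a=load('top0')['img'].astype(int);b=load('t3')['img'].astype(int);e=abs(a-b).max(2)
for n,(u,v) in dict(beaker=(152,165),weight=(425,175),bottle=(380,270)).items():print(n,'max diff',np.percentile(e[v-20:v+20,u-20:u+20],99))
print(bot.hand_in())"
```

```text
beaker max diff 6.0
weight max diff 6.0
bottle max diff 6.0
the job is handed in; nothing more can be done
None
```

The carrier is home in the loader with the flap shut behind it, and the job was handed in at about 22 s.

- **Route:** I gripped the carrier by its fin and set it nose-first on the lane floor. I then slid it through the flap at about 7 N and felt the seat plate near nose x = 159 mm.
- **Seating:** The plate gave about 8 mm at around 6 N. Then the force rose to 14.4 N with almost no further movement, so I took that as the firm end. I eased the push to about 6 N before letting go.
- **Last pictures:** The carrier is upright under the hood edge, the flap is shut and the arm is clear. The bottle, beaker and weight show no change from the first picture.
- **One disagreement:** In the pictures the carrier sits about 2 px (3–4 mm) behind my estimate. The same offset was there while it was held, so I read it as a small error in my measurements and not as slipping back. The nose is then at about 164–168 mm, inside the 156–180 mm range. I did not push it a second time to confirm.

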